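# Close and lock the bay cover of a tube analyser

## Task

Shut the measuring bay of the tube analyser: push its ajar cover down onto the seal with a fingertip, then set a fingertip in the slot of the cover's quarter-turn fastener and turn it clockwise (seen from above) the full quarter turn to its stop, so that its cam locks the cover down flush. Only push: never swing the cover further open, and leave the pots, rack, pipette and other loose things on the analyser and the bench where they are, neither lifted nor knocked.

Things in the scene. Friction and masses are not known exactly. Their poses are not given: they have to be found in the camera images.
- analyser: Fixed tube analyser, off-white housing 320 (x) x 500 (y) x 125 mm (deck height). Origin: centre of its underside, on the bench; x from its front (robot side) to its back, y to its left, z up. The bay cover is in the middle of the deck. Left of it (y 132 to 246 mm) a control wedge rises 38 mm over the deck; right of it (y -162 to -208) stand capped tubes, 31 mm over the deck.
- cover (a joint): Hinge angle (rad) of the bay cover: 0 = fully down (hard stop), grows as its front edge rises; starts ajar, 0.25 to 0.5. Counterbalanced, light friction: it stays where left; 1 to 2 N near the front moves it. A springy seal strip under the front edge lifts the unlocked cover to 0.02 to 0.03 (front edge 5 to 8 mm up); pressing it right down takes about 6 N there. Turning the cam also draws it down.
- cover_hinge (a point): Middle of the cover's hinge line, at x 125, y 0, z 127 mm in the analyser's frame; axes as the analyser's. The hinge line runs along y. The cover is an off-white plate 250 (x) x 210 (y) x 10 mm reaching from here to the front (-x); this is its back lower edge. Closed, it lies level with its top face 137 mm over the bench.
- press_point (a point): Point on the cover's top face near its front right corner, 205 mm from the hinge line, 80 mm right of the cover's middle line: bare flat plate, 20 mm or more clear all round, a good place to push down. Moves with the cover; axes are the cover's (x front to back in the plate, z out of its top face).
- cam (a joint): Turn (rad) of the fastener, growing clockwise seen from above: 0 = open, slot crosswise (along the cover's y); 1.571 = locked, hard stop, slot front to back. Starts 0 to 0.2; stays where left. Takes 0.05 N m, and up to about 0.15 N m from 0.8 rad on, where the cam's ramp draws the cover down onto the seal. With the cover higher than 0.04 rad the cam misses its keeper and cannot lock.
- slot (a point): Middle of the slot's floor, on the fastener's turning axis, 175 mm from the hinge line on the cover's middle line, 4 mm below the plate's underside. The slot is straight, 32 mm wide, 14 mm deep, dark floored, open at both ends, 92 mm long. The point turns with the head: y along the slot, z up out of the cover; a white index line on the floor marks its -y end (right when open, front when locked).
- head_top (a point): Centre of the fastener's head, 14 mm above the slot's floor, on the turning axis; axes as the slot's. The head is a round grey disc 92 mm across, flush with the cover's top face, in a bezel 112 mm across and 1.5 mm high; the slot leaves a half-moon land on either side. A closed fingertip set in the slot beside the axis and swept clockwise round it pushes the slot's wall and turns the head.
- pot_deck: Loose specimen pot with a red screw lid, 52 mm across, 57 mm high, standing on the analyser's deck in front of the tubes, right of the cover's front edge. Origin: centre of its underside. Leave alone.
- pot_bench: Loose specimen pot like the other, on the bench in front of the analyser, to the right. Origin: centre of its underside. Leave alone.
- rack: Loose yellow tube rack 200 x 105 x 45 mm with some capped tubes, up to 88 mm high, on the bench at the right of the analyser. Origin: centre of its underside; x along its length. Leave alone.
- pipette: White pipette 270 mm long, 24 mm high, lying on the bench in front of the analyser. Origin: underneath, near its middle; x along it towards its tip. Leave alone.
- tip_box: Loose pipette-tip box, white with orange lid, 127 x 87 x 73 mm, on the bench at the left of the analyser. Origin: centre of its underside. Leave alone.
- dispenser: Loose pump bottle, 64 mm across, 182 mm high, on the bench in front of the rack, at the front right of the analyser. Origin: centre of its underside. Leave alone.
- timer: Loose flat timer 62 x 62 x 18 mm on the bench in front of the analyser, to the left. Origin: centre of its underside. Leave alone.

How it is judged (in metres and radians):
On the way, in this order (a step that is already met when the one before it is completed fails the run):
1. the cover is down on its seal (within about 10 mm at its front edge) (value of joint cover below 0.04 rad), for 0.2 s.
2. the fastener is turned to its stop and holds the cover flush (value of joint cam above 1.45 rad and value of joint cover below 0.008 rad), for 0.2 s.
At the end, for the whole second after the job is handed in: The fastener is turned to its stop (at least 1.45 of 1.571 rad), at rest, and the cover is locked down flush (within 0.008 rad, 2 mm at its front edge), with the robot clear of everything (all of step 2 and velocity of joint cam between -0.05 and 0.05 rad/s); the robot touches nothing.
It fails at once if the cover is swung further open (beyond 0.6 rad) (value of joint cover above 0.6 rad).
It fails at once if a loose bystander is lifted, carried or knocked (moved by more than 30 mm) (distance of any of pot_deck, pot_bench, rack, pipette, tip_box, dispenser, timer from where it was at the start of the episode above 0.03 m).
It also fails if it takes over 54 s, if anything falls off the work surface, if the arm or the gripper's body presses on something with over 40 N, if the wrist force passes 120 N, or if a joint passes its speed limit or range.

## Robot

A 6-joint arm with a two-finger parallel gripper is mounted at the origin on the work surface. World frame = base frame: x ahead of the robot, y to its left, z up, the work surface at z = 0. Lengths are in mm, angles in rad, forces in N, time in s.
With the tool pointing down it reaches from about 350 to 775 mm from the base axis. Payload 7.3 kg.
Tool frame: the origin (TCP) lies between the finger pads; the fingertips stand 22 mm ahead of it and the grasp point (between the pads) lies 3 mm ahead of it; z points along the fingers, x is the direction in which the jaws open and shut, and the axes are right-handed (so a half turn about z gives the same grasp; the last joint's range is limited). The gripper opens to 92 mm and grips with 3 to 60 N. Pads are 19 mm wide; open, the fingers measure 130 mm over their backs; the gripper's body (75 mm by 190 mm) begins 47 mm behind the grasp point.
Start: joints at [-1.386, 0.342, 1.524, -0, 1.275, -0.146], TCP at [170.542, -496.546, 248.741] pointing down, gripper open.
Joint ranges: [-2.53, 2.53], [-0.77, 2.02], [0.04, 2.7], [-1, 4.14], [0.28, 2.66], [-3.11, 3.11]. Speed limits (rad/s): [2.57, 2.57, 3.14, 3.14, 3.14, 3.14].

## Interface

Orientations are given as [roll, pitch, yaw] about the fixed x, y, z axes, in that order (R = Rz(yaw) Ry(pitch) Rx(roll)).
In Python, from plant import * gives the robot as it stands. The module is installed in compiled form; this text tells all that it offers.
- The arm moves only by the shell command python3 -m handwheel 'ROWS' [OPENING]. ROWS is a JSON object of lists of equal length, an entry for each row: "translation": the shift along the world's x, y, z in units of 15 cm (1.0 is 15 cm), a list of three; "twist": the turn about the world's z in units of 90 degrees (1.0 is 90 degrees). In form: {"translation": [[tx, ty, tz], ...], "twist": [twist, ...]}. A call has exactly 8 rows; each row shifts and turns the pose as measured when the row begins; what a row does not reach is not made up. A row lasts 1/8 s, in which the tool goes at most 62.5 mm and 10.7 degrees, less where a joint would pass 70% of its speed; a pose out of reach is approached as far as the arm can. A call with a number of a shift or a turn outside -1 to 1 is refused whole. A call with a gripper value outside its range is refused whole. OPENING is the closure in counts, from 0 (fully open) to 255 (shut), set as the call begins (- or left out, the last holds). The fingers move at their own pace and stop on an object; the grip force is fixed at half the most. Time passes only in rows, so rows that do not move let the fingers close, or fill a call up. It gives the time, the measured TCP pose, the force and the opening at its end, in the units of the state.
- get_obs(): the state, without advancing time (a new reading comes with each control period).
- capture(name): name is "scene" or "top" or "wrist"; returns a dict with "img" (400x640x3 uint8, red, green, blue), "vertical_fov" (degrees; the focal length in pixels is half the picture's height over the tangent of half this angle, whatever the lens; pixels are square), "cx", "cy" (the principal point, pixels), "world_from_camera" (4x4, takes a point from camera to world coordinates). Camera axes: x right, y up, looking along -z (the intrinsics and any distortion apply to the point x, -y, -z); pixel columns grow to the right and rows downward; lengths in mm; the calibration is good to about 2 mm. A picture is of the moment at which its call begins. There is no depth.
- close_job(): hands the job in, once; it reports no verdict.
Trained networks look in the newest picture that a camera, given by its name, has taken for a name from the list of things; names that differ only in an ending like _2 or _b are one class to them, and where a whole thing is asked for, a point or a joint stands for the part that bears it (a point fixed in the world has none). Each returns a list of dicts, best first, with "score" (0 to 1); they miss things now and then, are a little off and sometimes report something else, mostly with a low value. They report only what shows in the picture. A call takes as long as a camera call.
- search_frame(camera, label): "position" ([x, y, z] in mm, in the coordinates of the camera as it stood for that picture, good to about 4 mm: the middle of the surface that is visible of it).
- spot_point(camera, label): "position" ([x, y, z] in mm, in the coordinates of the camera as it stood for that picture, good to about 4 mm: a listed point, or the origin of a listed thing).
The state is a dict: "time": time; "joint_positions": joint angles; "dq": joint speeds; "tau": joint torques, N m; "tool_pos": TCP position; "tcp_rot": TCP orientation; "contact_force": force on the tool from outside, world axes, zero at the start; "moment": the same for the moment, N m; "grip_width": finger opening in mm.
Only numpy, scipy, OpenCV 4.12 (cv2) and the standard library are available. Lean on these libraries where they do the work, as an engineer would, in place of code of your own. Each camera call takes 0.05 s, during which the arm holds its last target.

## Working session

There is one attempt and no reset: what is moved stays moved. The work goes in short steps, Python scripts to look and compute and a shell command to move; the robot and the scene stay as the last step left them, time stands still between calls to the robot, and variables do not carry over. Pictures are saved under pics/ and viewed, and the job is handed in when it is done.

```bash
mkdir -p pics; cat > h.py <<'E'
from plant import *
import numpy as np, cv2
def snap(c,n):
    d=capture(c); cv2.imwrite(f'pics/{n}.png',d['img'][:,:,::-1]); return d
def w(d,p):
    return (np.array(d['world_from_camera'])@np.r_[p,1])[:3]
E
python3 - <<'E'
from h import *
o=get_obs(); print({k:np.round(v,3) for k,v in o.items()})
for c in ['scene','top']:
    d=snap(c,c+'1'); print(c,d['vertical_fov'],np.round(d['world_from_camera'],2).tolist())
    for l in ['analyser','cover_hinge','press_point','slot','head_top','pot_deck','dispenser','rack']:
        r=spot_point(c,l)[:2]; print(c,l,[(round(x['score'],2),np.round(w(d,x['position'])).tolist()) for x in r])
print(get_obs()['time'])
E
```

```text
{'time': np.float64(0.0), 'joint_positions': array([-1.386,  0.343,  1.525, -0.   ,  1.275, -0.146]), 'dq': array([ 0.001,  0.001, -0.001, -0.001, -0.   ,  0.001]), 'tau': array([ -0.   , -43.124, -24.423,   0.072,   0.056,  -0.   ]), 'tool_pos': array([ 170.451, -496.175,  248.066]), 'tcp_rot': array([-3.141e+00,  1.000e-03, -1.240e+00]), 'contact_force': array([ 0.045, -0.752,  0.088]), 'moment': array([ 0.004, -0.038, -0.003]), 'grip_width': np.float64(92.516)}
scene 47.88506143712547 [[-0.78, 0.47, -0.41, 62.74], [-0.62, -0.6, 0.5, 635.56], [-0.01, 0.65, 0.76, 1038.14], [0.0, 0.0, 0.0, 1.0]]
scene analyser [(0.55, [566.0, -20.0, 0.0])]
scene cover_hinge [(0.72, [519.0, -23.0, 178.0]), (0.64, [693.0, -20.0, 122.0])]
scene press_point [(0.88, [501.0, -102.0, 198.0])]
scene slot [(0.66, [527.0, -22.0, 177.0])]
scene head_top [(0.71, [369.0, -241.0, -3.0]), (0.62, [524.0, -27.0, 186.0])]
scene pot_deck [(0.7, [448.0, -202.0, 125.0])]
scene dispenser [(0.8, [378.0, -352.0, 4.0])]
scene rack [(0.63, [548.0, -361.0, 2.0])]
top 55.36742711551344 [[0.02, 0.99, -0.17, 370.96], [-1.0, 0.02, 0.01, 32.54], [0.01, 0.17, 0.99, 1083.95], [0.0, 0.0, 0.0, 1.0]]
top analyser [(0.87, [566.0, -23.0, 5.0])]
top cover_hinge [(0.69, [691.0, -19.0, 127.0])]
top press_point [(0.95, [496.0, -102.0, 197.0])]
top slot [(0.76, [524.0, -26.0, 180.0])]
top head_top [(0.71, [528.0, -20.0, 187.0])]
top pot_deck [(0.65, [439.0, -200.0, 124.0])]
top dispenser [(0.68, [372.0, -346.0, -2.0])]
top rack [(0.66, [549.0, -360.0, 1.0]), (0.43, [497.0, -103.0, 198.0])]
0.9
```

View pics/scene1.png

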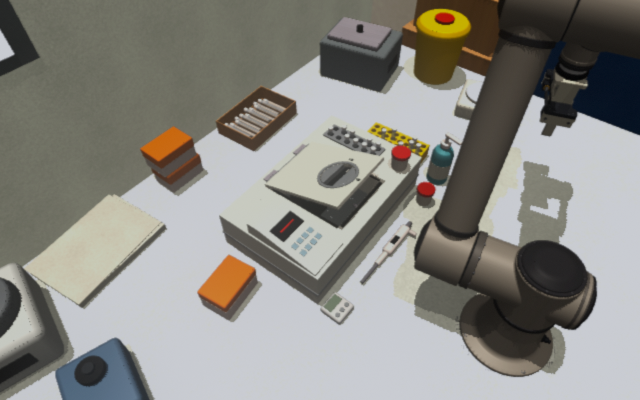

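View pics/top1.png

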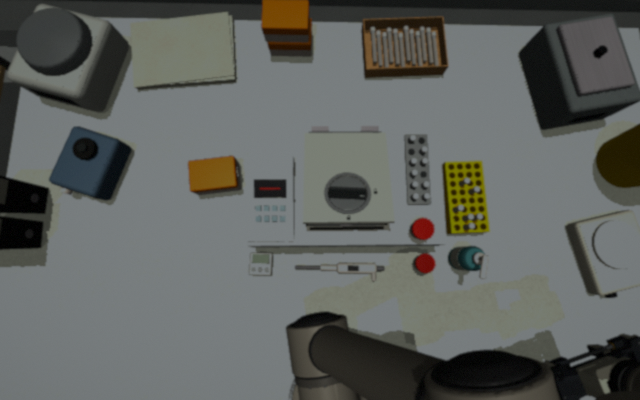

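The cover is ajar about 0.30 rad and the analyser's yaw is about 0. In the top picture the head is at (347,192) and the press area at about (378,213). I'll close the fingers and move over the press point at a safe height, turning the jaws along the slot on the way.

```bash
python3 -m handwheel '{"translation": [[0,0,0.4],[0.2,0.25,0.15],[0.245,0.3,0],[0.245,0.3,0],[0.245,0.3,0],[0.245,0.3,0],[0.245,0.3,0],[0.245,0.3,0]], "twist": [0.118,0.118,0.118,0.118,0.118,0.118,0.118,0.118]}' 255
```

```text
time: 1.9
tool_pos: [425.0, -181.8, 333.6]
tcp_rot: [3.138, -0.001, 0.263]
contact_force: [0.3, -0.9, -0.7]
grip_width: 16.7
```

```bash
python3 -m handwheel '{"translation": [[0.15,0.18,0],[0.15,0.18,0],[0.15,0.18,0],[0,0,0],[0,0,0],[0,0,0],[0,0,0],[0,0,0]], "twist": [0.118,0.118,0.118,0.118,0.118,0.118,0.118,0]}'
python3 - <<'E'
from h import *
d=snap('wrist','w1')
for l in ['cover_hinge','press_point','slot','head_top','pot_deck']:
        r=spot_point('wrist',l)[:2]; print(l,[(round(x['score'],2),np.round(w(d,x['position'])).tolist()) for x in r])
o=get_obs();print(o['tool_pos'],o['tcp_rot'],o['grip_width'])
E
```

```text
time: 2.9
tool_pos: [496.5, -92.9, 333.4]
tcp_rot: [3.138, -0.003, 1.575]
contact_force: [0.4, 0.2, 0.1]
grip_width: 0.4
cover_hinge []
press_point [(0.67, [499.0, -103.0, 199.0])]
slot [(0.75, [522.0, -23.0, 176.0])]
head_top [(0.82, [518.0, -29.0, 189.0])]
pot_deck [(0.77, [442.0, -209.0, 122.0]), (0.51, [339.0, -17.0, -5.0])]
[496.49559778 -92.91670111 333.43864552] [ 3.13799562e+00 -2.53715619e-03  1.57470336e+00] 0.7128095138962612
```

View pics/w1.png

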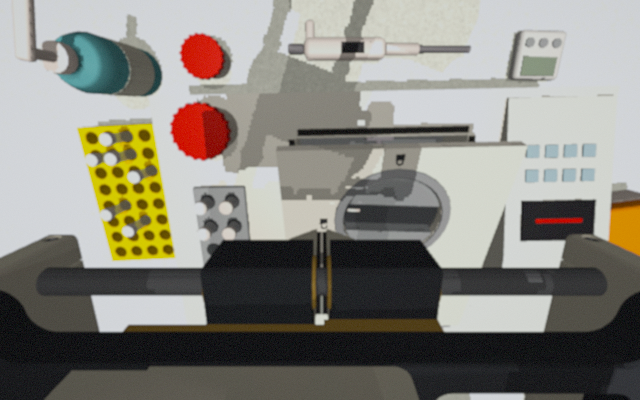

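The index line shows at (357,210), on the right end, so the slot is nearly crosswise. The pot, tubes and wedge are clear of the press path. Now I'll press down.

```bash
python3 -m handwheel '{"translation": [[-0.05,-0.06,-0.3],[0,0,-0.3],[0,0,-0.12],[0,0,-0.12],[0,0,-0.12],[0,0,-0.1],[0,0,-0.06],[0,0,0]], "twist": [0,0,0,0,0,0,0,0]}'
```

```text
time: 4.2
tool_pos: [488.8, -102.6, 162.2]
tcp_rot: [3.135, -0.001, 1.566]
contact_force: [-1.2, -0.3, 2.3]
grip_width: 0.3
```

```bash
python3 -m handwheel '{"translation": [[0,0,-0.015],[0,0,0],[0,0,0],[0,0,0.1],[0,0,0.3],[-0.4,0,0.3],[-0.4,0.1,0.1],[0,0,0]], "twist": [0,0,0,0,0,0,0,0]}'
python3 - <<'E'
from h import *
for c in ['wrist','top','scene']:
  d=snap(c,c+'2')
  for l in ['cover_hinge','press_point','slot','head_top','pot_deck']:
        r=spot_point(c,l)[:2]; print(l,[(round(x['score'],2),np.round(w(d,x['position'])).tolist()) for x in r])
o=get_obs();print(o['tool_pos'],o['tcp_rot'],o['contact_force'])
E
```

```text
time: 5.2
tool_pos: [377.6, -87.7, 277.1]
tcp_rot: [3.13, 0.001, 1.565]
contact_force: [0.3, -0.7, 1.0]
grip_width: 0.4
cover_hinge []
press_point []
slot []
head_top []
pot_deck [(0.85, [445.0, -209.0, 127.0])]
cover_hinge [(0.79, [689.0, -18.0, 129.0])]
press_point [(0.79, [483.0, -103.0, 144.0])]
slot [(0.62, [516.0, -23.0, 129.0])]
head_top [(0.88, [513.0, -23.0, 142.0]), (0.69, [485.0, -104.0, 141.0])]
pot_deck [(0.61, [592.0, 340.0, 4.0]), (0.42, [440.0, -202.0, 125.0])]
cover_hinge [(0.63, [689.0, -20.0, 121.0]), (0.6, [594.0, 337.0, -1.0])]
press_point [(0.84, [486.0, -102.0, 140.0])]
slot [(0.57, [515.0, -22.0, 128.0])]
head_top [(0.7, [513.0, -26.0, 139.0])]
pot_deck [(0.53, [376.0, -348.0, 2.0])]
[379.78109671 -88.49680952 275.65332962] [3.13244743e+00 2.43609238e-04 1.56567696e+00] [0.51762011 0.34031559 0.09776202]
```

View pics/wrist2.png

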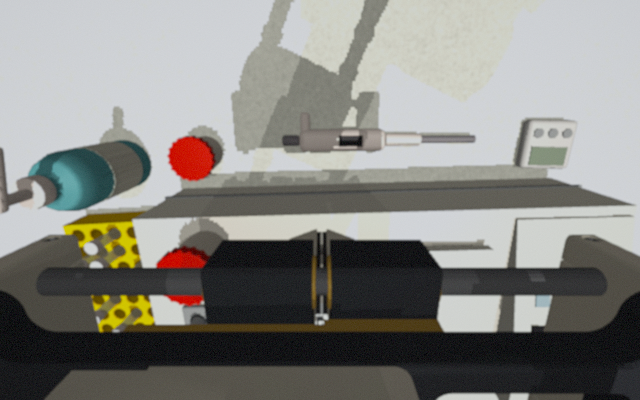

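View pics/top2.png

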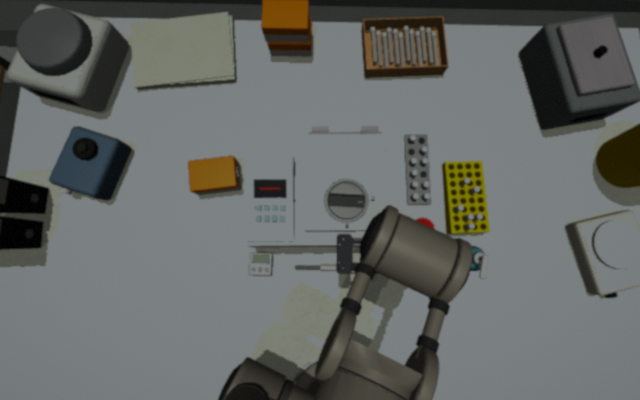

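The cover is down: the press point is at z 140-144. The head shows at (346,200) in the top picture. I'll measure its centre and slot angle there.

```bash
python3 - <<'E'
from h import *
d=capture('top'); im=d['img']; cv2.imwrite('pics/top3.png',cv2.resize(im[165:235,306:386,::-1],None,fx=8,fy=8,interpolation=cv2.INTER_CUBIC))
f=200/np.tan(np.radians(d['vertical_fov']/2)); T=np.array(d['world_from_camera']); print(d['cx'],d['cy'])
def ray(u,v,z):
    r=T[:3,:3]@np.array([(u-d['cx'])/f,-(v-d['cy'])/f,-1]); t=(z-T[2,3])/r[2]; return T[:3,3]+t*r
g=cv2.cvtColor(im,cv2.COLOR_RGB2GRAY)
# slot: dark pixels in circle
ys,xs=np.mgrid[0:400,0:640]; m=((xs-346)**2+(ys-200)**2<20**2)&(g<75)
m=m.astype(np.uint8); n,lab,st,ce=cv2.connectedComponentsWithStats(m); k=1+np.argmax(st[1:,4]); print(st[k],ce[k])
pts=np.array([ray(u,v,128)[:2] for v,u in np.argwhere(lab==k)]); c=pts.mean(0); ev,V=np.linalg.eigh(np.cov(pts.T)); print(c,ev,V[:,1],cv2.minAreaRect(pts.astype(np.float32)))
print(ray(346,200,139))
E
```

```text
326.06998935369097 191.77850282949618
[327 192  39  17 487] [346.08829569 199.91991786]
[516.05998937 -24.65576032] [ 94.69408305 747.82378956] [0.04466567 0.99900199] ((515.88916015625, -24.457901000976562), (96.2634506225586, 36.01795959472656), 87.47415924072266)
[514.166993   -23.77784395 139.        ]
```

View pics/top3.png

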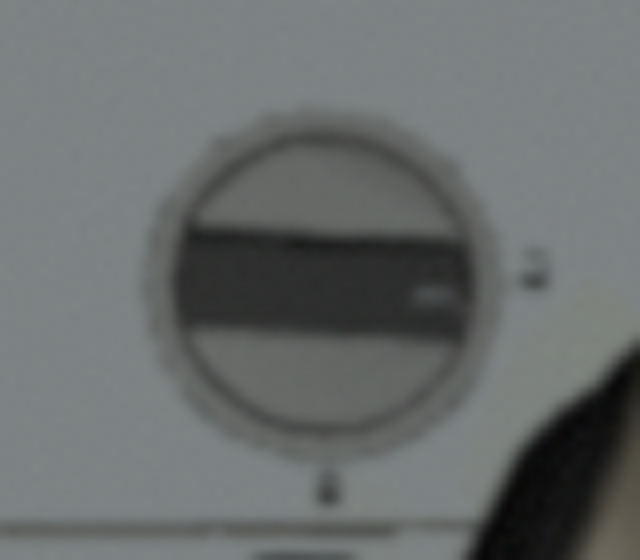

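The slot's axis is at about (515.5, -23.5), with the cam at about 0.045 rad. The tip goes 24 mm left of the axis.

```bash
python3 -m handwheel '{"translation": [[0.304,0.198,0],[0.304,0.198,0],[0.304,0.198,0],[0,0,-0.28],[0,0,-0.28],[0,0,0],[0,0,0],[0,0,0]], "twist": [-0.025,0,0,0,0,0,0,0]}'
python3 - <<'E'
from h import *
o=get_obs();print(o['tool_pos'],o['tcp_rot'],o['contact_force'])
snap('wrist','w4');snap('scene','s4')
E
```

```text
time: 7.15
tool_pos: [523.3, 3.0, 193.6]
tcp_rot: [3.124, 0.002, 1.523]
contact_force: [-0.0, 0.3, -0.2]
grip_width: 0.8
[523.29416642   2.99971353 193.62410592] [3.12351917e+00 2.27068401e-03 1.52277787e+00] [-0.01930466  0.2539724  -0.19482979]
```

View pics/w4.png

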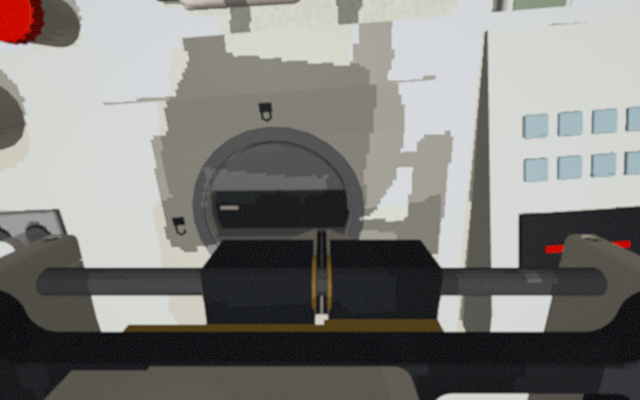

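View pics/s4.png

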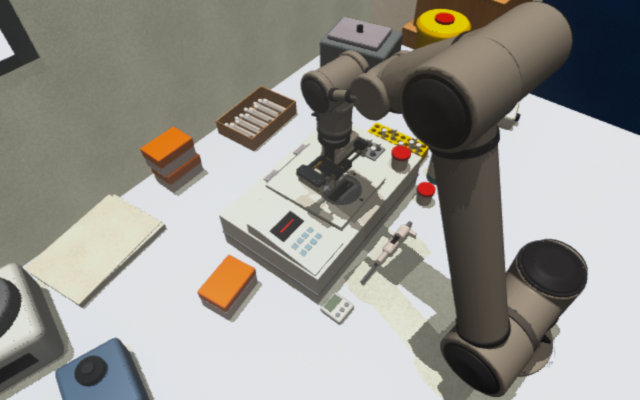

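```bash
python3 - <<'E'
from h import *
d=capture('wrist');f=200/np.tan(np.radians(d['vertical_fov']/2)); T=np.array(d['world_from_camera'])
def ray(u,v,z):
    r=T[:3,:3]@np.array([(u-d['cx'])/f,-(v-d['cy'])/f,-1]); t=(z-T[2,3])/r[2]; return np.round(T[:3,3]+t*r,1)
def proj(p):
    q=np.linalg.inv(T)@np.r_[p,1]; return d['cx']+f*q[0]/-q[2], d['cy']-f*q[1]/-q[2]
print(d['vertical_fov'],d['cx'],d['cy'],T.round(3).tolist())
for p in [(215,190),(347,190),(216,228),(347,228)]: print(p,ray(*p,141),ray(*p,127))
for p in [(195,200),(364,200),(278,127)]: print(p,ray(*p,142))
from plant import get_obs
o=get_obs(); t=o['tool_pos']; print(proj(t-[0,0,22]),proj(t))
cv2.imwrite('pics/w5.png',cv2.resize(d['img'][110:340,170:470,::-1],None,fx=2.6,fy=2.6,interpolation=cv2.INTER_CUBIC))
E
```

```text
66.1231115157923 321.2228927488307 196.831634782551 [[0.049, -0.954, -0.295, 445.519], [0.999, 0.046, 0.017, 6.612], [-0.003, -0.296, 0.955, 327.678], [0.0, 0.0, 0.0, 1.0]]
(215, 190) [495.4 -63.7 141. ] [499.1 -68.9 127. ]
(347, 190) [499.5  19.7 141. ] [503.5  20.7 127. ]
(216, 228) [521.2 -66.9 141. ] [526.9 -72.5 127. ]
(347, 228) [525.4  19.  141. ] [531.4  20.  127. ]
(195, 200) [501.1 -77.  142. ]
(364, 200) [506.3  30.2 142. ]
(278, 127) [458.5 -20.2 142. ]
(np.float64(322.6088496794745), np.float64(246.85322831802014)) (np.float64(322.6676797683405), np.float64(267.00355231041556))
```

View pics/w5.png

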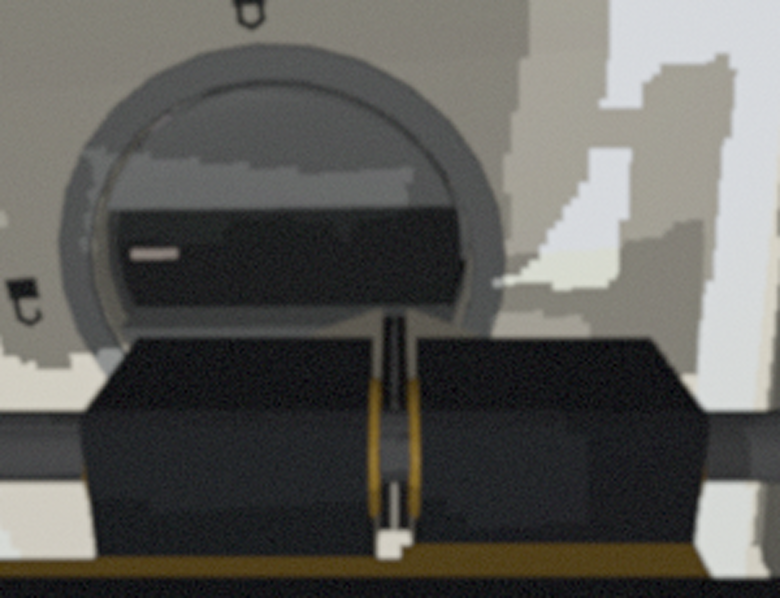

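```bash
python3 -m handwheel '{"translation": [[-0.05,-0.017,0],[0,0,0],[0,0,-0.08],[0,0,-0.08],[0,0,-0.05],[0,0,-0.03],[0,0,0],[0,0,0]], "twist": [0,0,0,0,0,0,0,0]}'
python3 - <<'E'
from h import *
o=get_obs();print(o['tool_pos'],o['tcp_rot'],o['contact_force'])
snap('wrist','w6')
E
```

```text
time: 8.3
tool_pos: [514.9, 0.2, 154.9]
tcp_rot: [3.124, 0.002, 1.523]
contact_force: [-0.3, -0.2, -0.4]
grip_width: 0.6
[5.14894765e+02 2.49437454e-01 1.54859869e+02] [3.12373795e+00 2.22484536e-03 1.52260013e+00] [-0.26577379 -0.15714235 -0.40521105]
```

View pics/w6.png

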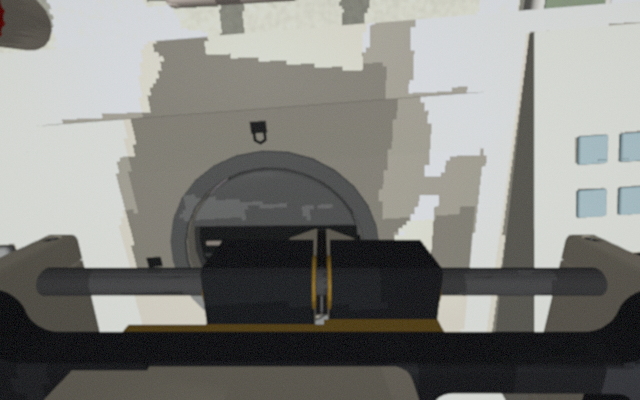

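The tip is in the slot: tip z is 133, there is no contact force, and the pad shows at (322,235) within the dark floor. Now I'll sweep clockwise.

```bash
python3 -m handwheel '{"translation": [[0.027,0,-0.008],[0.027,0,-0.007],[0.019,-0.008,0],[0.019,-0.011,0],[0.016,-0.012,0],[0.015,-0.015,0],[0.013,-0.016,0],[0.011,-0.018,0]], "twist": [0,0,-0.08,-0.08,-0.08,-0.08,-0.08,-0.08]}'
python3 - <<'E'
from h import *
o=get_obs();print(o['tool_pos'],o['tcp_rot'],o['contact_force'],o['moment'])
snap('wrist','w7');snap('top','t7')
E
```

```text
time: 9.35
tool_pos: [536.6, -9.9, 152.8]
tcp_rot: [3.131, 0.0, 0.745]
contact_force: [0.3, 0.8, -1.0]
grip_width: 0.4
[536.56226599  -9.88251848 152.79283181] [3.13092486e+00 2.74346950e-04 7.44783931e-01] [ 0.34380902  0.77402036 -0.9914174 ] [ 0.29136045 -0.0095724  -0.00761821]
```

View pics/w7.png

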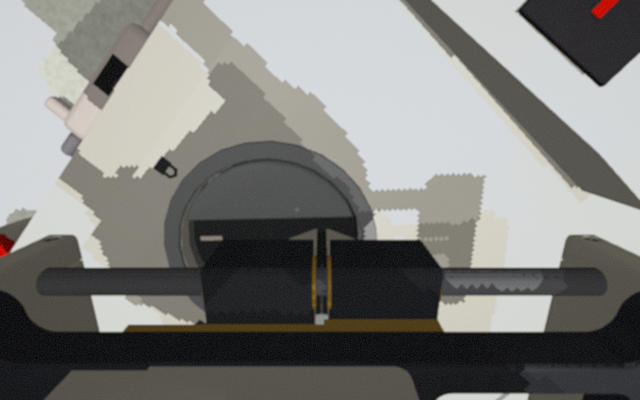

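The slot stays parallel with the jaws (its white line is at (210,238)), so the head is turning with the tool. Continuing the sweep to the stop.

```bash
python3 -m handwheel '{"translation": [[0.006,-0.018,-0.003],[0.006,-0.018,-0.003],[0.006,-0.018,-0.003],[0.002,-0.02,-0.003],[0.002,-0.02,-0.003],[-0.002,-0.018,-0.003],[-0.003,-0.018,-0.003],[-0.003,-0.018,0]], "twist": [-0.06,-0.06,-0.06,-0.06,-0.06,-0.06,-0.06,-0.06]}'
python3 - <<'E'
from h import *
o=get_obs();print(o['tool_pos'],o['tcp_rot'],o['contact_force'],o['moment'])
snap('wrist','w8')
E
```

```text
time: 10.45
tool_pos: [541.8, -23.3, 150.6]
tcp_rot: [-3.139, -0.01, -0.004]
contact_force: [2.7, 6.9, -1.2]
grip_width: 0.3
[541.84540171 -23.29055158 150.56361744] [-3.13911235 -0.01004621 -0.00359714] [ 2.71100829  6.86929992 -1.21463334] [ 1.19085602 -0.51556153  0.14732128]
```

View pics/w8.png

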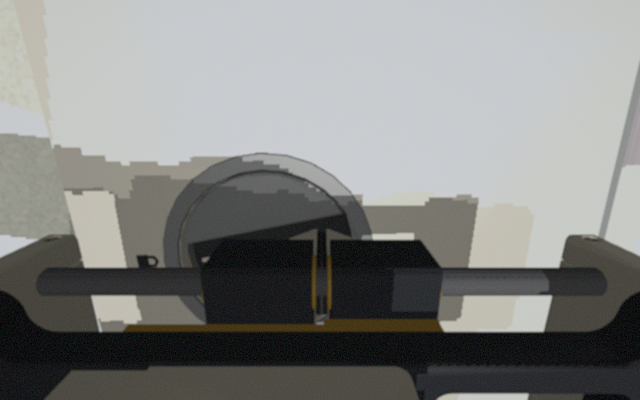

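The head is at about 1.3 rad: the slot's edge still tilts about 0.2 in the picture, from (190,245) to (345,213). Pushing on.

```bash
python3 -m handwheel '{"translation": [[-0.004,-0.025,0],[-0.004,-0.025,0],[-0.004,-0.025,0],[-0.003,-0.025,0],[-0.003,-0.025,0],[0,-0.025,0],[0,-0.025,0],[0,-0.025,0]], "twist": [0,0,0,0,0,0,0,0]}'
python3 - <<'E'
from h import *
o=get_obs();print(o['tool_pos'],o['tcp_rot'],o['contact_force'],o['moment'])
snap('wrist','w9')
E
```

```text
time: 11.5
tool_pos: [539.7, -30.3, 150.6]
tcp_rot: [-3.1, -0.012, 0.018]
contact_force: [0.2, 15.4, 2.1]
grip_width: 0.4
[539.70310139 -30.26370749 150.63033244] [-3.0995931  -0.01165472  0.01834274] [ 0.24576488 15.38533277  2.13094044] [ 2.60500659 -0.16839842  0.05205093]
```

View pics/w9.png

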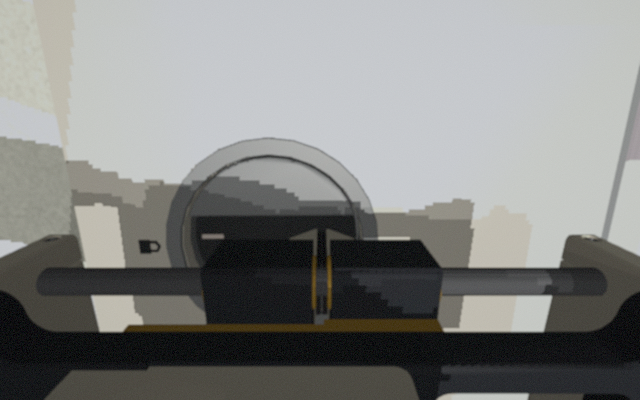

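The slot now lies straight front to back, and 15 N gives no more motion, so the head is at its stop. I'll ease off the wall, lift out and back away.

```bash
python3 -m handwheel '{"translation": [[0,-0.03,0],[0,-0.03,0],[0,0.03,0],[0,0.013,0],[0,0,0.1],[0,0,0.2],[0,0,0.4],[-0.2,-0.1,0.4]], "twist": [0,0,0,0,0,0,0,0]}'
python3 -m handwheel '{"translation": [[-0.2,-0.2,0.2],[-0.3,-0.3,0],[-0.3,-0.3,0],[-0.3,-0.3,0],[0,-0.3,0],[0,-0.3,0],[0,0,0],[0,0,0]], "twist": [0,0,0,0,0,0,0,0]}'
python3 - <<'E'
from h import *
for c in ['top','scene']:
  d=snap(c,c+'10')
  for l in ['press_point','slot','head_top','pot_deck','dispenser']:
        r=spot_point(c,l)[:2]; print(l,[(round(x['score'],2),np.round(w(d,x['position'])).tolist()) for x in r])
  if c=='top': cv2.imwrite('pics/top11.png',cv2.resize(d['img'][165:235,306:386,::-1],None,fx=8,fy=8,interpolation=cv2.INTER_CUBIC))
o=get_obs();print(o['tool_pos'],o['tcp_rot'],o['contact_force'],o['time'])
E
```

```text
time: 12.55
tool_pos: [511.7, -37.8, 313.1]
tcp_rot: [-3.085, -0.007, 0.034]
contact_force: [1.0, -1.6, 1.3]
grip_width: 0.4
time: 13.55
tool_pos: [343.6, -297.7, 358.7]
tcp_rot: [-3.104, -0.026, 0.034]
contact_force: [0.7, 0.2, -0.4]
grip_width: 0.9
press_point [(0.76, [483.0, -104.0, 140.0])]
slot [(0.69, [516.0, -21.0, 130.0])]
head_top [(0.81, [517.0, -24.0, 136.0]), (0.67, [378.0, -349.0, -0.0])]
pot_deck [(0.69, [438.0, -199.0, 126.0])]
dispenser [(0.96, [375.0, -350.0, 0.0])]
press_point [(0.73, [488.0, -102.0, 136.0])]
slot []
head_top [(0.55, [513.0, -27.0, 137.0])]
pot_deck [(0.71, [515.0, -25.0, 135.0]), (0.62, [444.0, -204.0, 126.0])]
dispenser [(0.8, [377.0, -351.0, 5.0]), (0.6, [688.0, -16.0, 120.0])]
[ 343.88680975 -297.76299507  358.00450951] [-3.10317959 -0.02539408  0.0343341 ] [ 0.43933619 -0.49679657 -0.78950576] 14.15
```

View pics/top11.png

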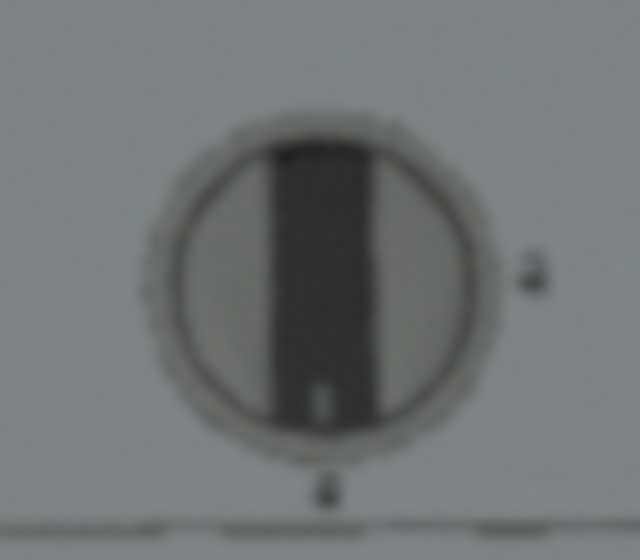

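View pics/scene10.png

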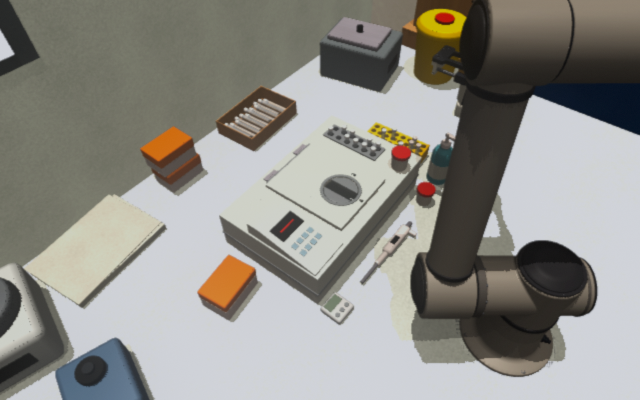

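View pics/top10.png

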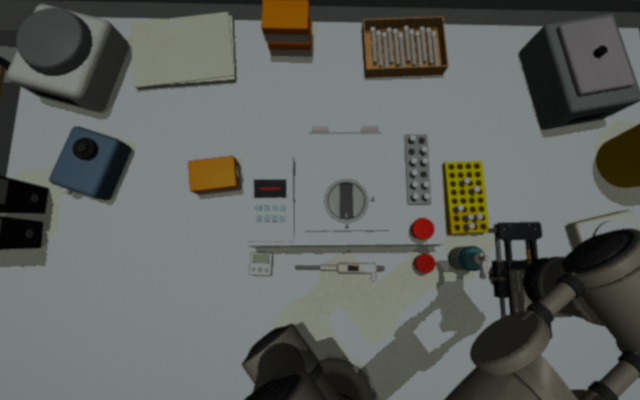

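The slot runs straight front to back with its index line at the front, the cover is flush, nothing else has moved and the robot is clear. Handing in.

```bash
python3 -c "
from plant import *
print(close_job())"
```

```text
the job is handed in; nothing more can be done
None
```

The analyser's bay is shut and the fastener locked. I handed the job in at about 14 s of the 54 s allowed; it reported no verdict.

- **Cover:** I pushed it down at the press point with closed fingertips, from about 0.30 rad to its seal. After locking, the networks put the press point at z 136–140 and the head at 136–137 mm. Flush is 137 mm, so these agree within their error of about 4 mm. They cannot confirm the 0.008 rad limit directly; that rests on the cam being at its stop.
- **Fastener:** I set the tip in the slot 24 mm left of the axis and swept it clockwise. It fell short on the first sweep, at about 1.3 rad, so I pushed again until it stopped moving under 15 N. The last top picture shows the slot straight front to back (within about 0.02 rad by eye), with the index line at the front.
- **Surroundings:** In the last pictures the loose things stand where they started, by eye. The networks put the deck pot and dispenser within a few millimetres of their first positions. The gripper was at z 358 mm, clear of everything, with about zero force.
- **Disagreements:** A few network reports were false hits, such as labels placed on the wrong object, and the scene camera gave no slot in the final check. I left these out.

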